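# Reload the label dispenser and set it to feed

### The arm

A 6-joint arm with a two-finger parallel gripper is mounted at the origin on the work surface. World frame = base frame: x ahead of the robot, y to its left, z up, the work surface at z = 0. Lengths are in mm, angles in rad, forces in N, time in s.
With the tool pointing down it reaches from about 275 to 825 mm from the base axis. Payload 4.9 kg.
Tool frame: the origin (TCP) lies at the very end of the fingers, on their centre line; the grasp point (between the pads) lies 19 mm behind it; z points along the fingers, y is the line along which they close (so a half turn about z gives the same grasp; the last joint's range is limited). The gripper opens to 85 mm and grips with 20 to 120 N. Pads are 22 mm wide; open, the fingers measure 114 mm over their backs; the gripper's body (76 mm by 85 mm) begins 54 mm behind the grasp point. The pads swing forward as they close: fully open they stand 13 mm farther back than shut.
Start: joints at [1.135, 0.326, -0.193, 1.052, 0, 1.437], TCP at [163.476, 525.161, 231.281] pointing down, gripper open.
Joint ranges: [-2.65, 2.65], [-0.97, 1.79], [-1.3, 1.35], [-1.93, 2.1], [-1.47, 1.37], [-3.14, 3.14]. Speed limits (rad/s): [2.57, 2.57, 3.14, 3.14, 3.14, 3.14].

### API

Orientations are given as [roll, pitch, yaw] about the fixed x, y, z axes, in that order (R = Rz(yaw) Ry(pitch) Rx(roll)).
In Python, from bench import bot, solve_ik, imaging gives the robot as it stands. Calls block until the motion is done:
- bot.move_ptp(position, orientation): joint-space move of the TCP to a pose.
- bot.movel(position, rot=None, max_speed=150, threshold=None): straight line of the TCP; rot=None keeps the orientation; max_speed is the mean speed in mm/s. With threshold (N) it stops when the force on the tool has changed by that much, and returns True; else False.
- bot.move_j(angles): joint-space move.
- bot.grip(opening, effort=None): opening from 0.0 (shut) to 1.0 (fully open); effort is the grip in N (None keeps the last); returns when the fingers have stopped.
- bot.dwell(seconds).
- solve_ik(position, orientation): joint angles nearest the present ones, or None.
- bot.get_state(): the state.
- imaging.capture(name): name is "scene" or "top"; returns the picture (384x512x3 uint8, blue, green, red); there is no depth.
- imaging.camera_model(name): a dict with "K" (3x3 intrinsics, pixels), "k1" (the pictures are not rectified: a ray, as slopes to the right and down, at radius r is drawn at 1 + k1 r^2 times it, then the intrinsics apply), "position" and "rotation" of the camera in the world. Camera axes: x right, y up, looking along -z (the intrinsics and any distortion apply to the point x, -y, -z); pixel columns grow to the right and rows downward; lengths in mm; the calibration is good to about 2 mm. A picture is of the moment at which its call begins. camera_model takes no time and is no camera call.
A pose or a line that the arm cannot do raises bot.IKError and nothing moves.
- bot.sign_off(): hands the job in; it is judged then, once.
The state is a dict: "t": time; "qpos": joint angles; "joint_velocities": joint speeds; "effort": joint torques, N m; "tcp_pos": TCP position; "orientation": TCP orientation; "contact_force": force on the tool from outside, world axes, zero at the start; "wrist_torque": the same for the moment, N m; "opening": opening from 0.0 (shut) to 1.0 (fully open); "gripper_force": force on a finger pad.
Only numpy, scipy, OpenCV 4.12 (cv2) and the standard library are available. Lean on these libraries where they do the work, as an engineer would, in place of code of your own. Each camera call takes 0.05 s, during which the arm holds its last target. There are 200 camera calls.

### The job

Put the full roll of label tape onto the dispenser's empty spindle, lowering it gently (not dropping it) until it lies flat on the turntable, and let go. Then turn the dispenser's selector knob until its white pointer stands at the long bar mark, and leave it there. Leave everything else on the bench where it is.

Things in the scene. Friction and masses are not known exactly. Their poses are not given: they have to be found in the camera images.
- full_roll: full roll of white label tape on a cardboard core, lying flat, hole upright; mm: outer diameter 60, height 40, through hole of diameter 25. Mass about 110 g. Origin: centre of its underside; z up its axis. Told from the spent roll by its larger diameter; the two may stand in either place
- dispenser: white label dispenser, fixed; mm. Origin at bench level; x to its back, y to its left. Base x -85 to 115, y -170 to 170, 30 high. Right: deck with turntable (diameter 76) at x -15, y -70, print head behind (x from 75, y -130 to -10, top 75) and guide post (diameter 10, top 70) at x 55, y -150. Left (y 50 to 170): console 88 high; knob on its sloping front
- spindle_foot (a point): centre of the spindle's foot, on the top face of the turntable, where the underside of a seated roll lies; 36 mm above the bench; axes as the dispenser's. The upright spindle is 21 mm in diameter with a tapered tip (12 across at the top), 2 mm of play all round inside the roll's core
- spindle_tip (a point): top of the spindle, 45 mm above its foot
- selector_grip (a point): on the knob's axis, 37 mm out from the panel: where to grip. z points out of the panel along the axis (30 degrees from vertical, leaning to the dispenser's front), x along the bar to its white pointer end. Black bar grip 44 long, 14 thick (fingers close along y), from 14 to 44 above the panel, over a disc of diameter 42
- selector (a joint): knob angle (rad), growing clockwise as seen facing the panel; 0: pointer straight up the slope; stops at +-1.25. Four sprung detents, -1.05, -0.35, 0.35, 1.05, each with a mark: a long bar at 0.35, small round dots at the others. Starts in one of the first two. About 0.06 Nm carries it over a detent; released, it springs into the nearest
- dial_mark (a point): middle of the long bar mark (16 by 4.5 mm) on the panel, 37 mm from the knob's axis
- spent_roll: nearly used-up roll of the same tape: outer diameter 38, height 40, through hole 25; stays where it is (mm; origin at the centre of its underside)
- jar: white plastic jar, diameter 90, height 120 (mm; origin at the centre of its underside)
- jar_lid: loose white lid, a disc of diameter 60, 12 thick, lying flat (mm; origin at the centre of its underside)
- beaker: glass beaker, diameter 70, height 90 (mm; origin at the centre of its underside)
- vial_a: small amber vial, diameter 22, height 50 (mm; origin at the centre of its underside)
- vial_b: small amber vial, diameter 22, height 50 (mm; origin at the centre of its underside)
- pipette: hand pipette lying flat, about 265 mm long along its x (tip at +128, butt at -137), 30 wide, 22 high; origin on its underside
Not all that is in view belongs to the job. What is shaped like the full_roll but black, green or yellow is not meant.

How it is judged:
By the outcome, as a careful person would: the job done as asked, in the order asked, and still so for the second after the job is handed in, with the robot touching nothing.
It also fails if it takes over 64 s, if anything falls off the work surface, if the arm or the gripper's body presses on something with over 40 N, if the wrist force passes 120 N, or if a joint passes its speed limit or range.

## Working session

There is one attempt and no reset: what is moved stays moved. The work goes in short steps, each a Python script; the robot and the scene stay as the last script left them, time stands still between calls to the robot, and variables do not carry over. Pictures are saved under pics/ and viewed, at most 10 in all, crops included, and the job is handed in when it is done.

```bash
mkdir -p pics; ls
python3 - <<'E'
from bench import bot, imaging
import cv2
for n in("scene","top"):
    im=imaging.capture(n); cv2.imwrite(f"pics/{n}0.png",im); cv2.imwrite(f"pics/{n}0x.png",cv2.resize(im,(800,600),interpolation=cv2.INTER_CUBIC))
    print(imaging.camera_model(n))
print(bot.get_state())
E
```

```text
pics
{'K': array([[490.85928359,   0.        , 261.40938215],
       [  0.        , 490.85928359, 192.89705916],
       [  0.        ,   0.        ,   1.        ]]), 'k1': -0.16513939389527493, 'position': array([1354.66940914, -702.71294991,  802.3260416 ]), 'rotation': array([1.00835261, 0.00842952, 0.85769919])}
{'K': array([[435.80792143,   0.        , 256.15797853],
       [  0.        , 435.80792143, 188.11797964],
       [  0.        ,   0.        ,   1.        ]]), 'k1': -0.11970991502392629, 'position': array([ 298.65274489,   -6.91040111, 1400.4073653 ]), 'rotation': array([ 0.14119954,  0.01892514, -1.57753919])}
{'t': 0.1, 'qpos': array([ 1.13481678e+00,  3.26886257e-01, -1.93485751e-01,  1.05201221e+00,
       -1.68292757e-06,  1.43658676e+00]), 'joint_velocities': array([ 6.62341003e-04, -5.27620447e-04,  2.89359844e-03,  8.20518058e-05,
       -1.00090622e-04,  1.05261652e-03]), 'effort': array([ 1.88323334e-03, -4.44240761e+01,  2.63037658e+01,  7.91801809e-03,
       -7.65878463e-05,  5.82600123e-06]), 'tcp_pos': array([163.23535293, 524.66508163, 230.57045657]), 'orientation': array([-3.14001882e+00, -2.10803128e-04,  2.83982251e+00]), 'contact_force': array([ 0.25627584, -0.96070303, -0.09641011]), 'wrist_torque': array([-0.01420625,  0.00915098, -0.07013721]), 'gripper_force': 0.0, 'opening': 0.9981305774546546}
```

View pics/scene0x.png

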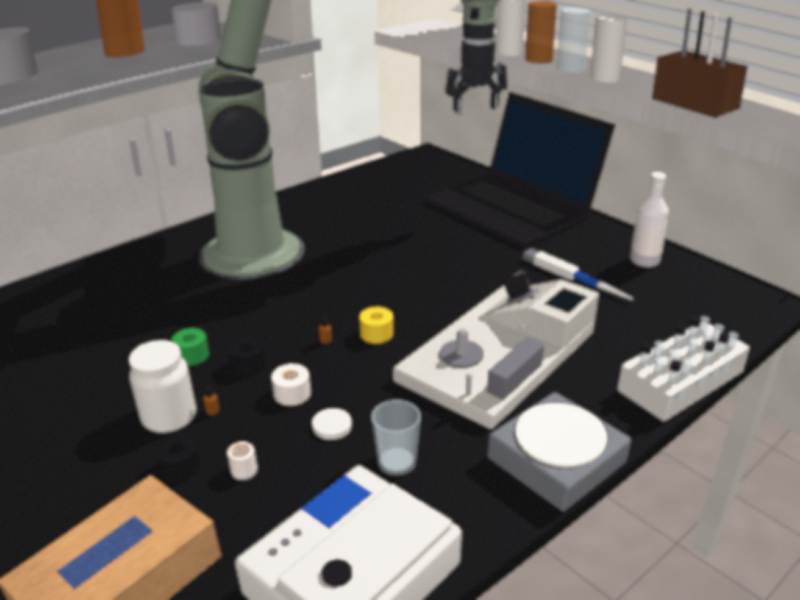

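View pics/top0x.png

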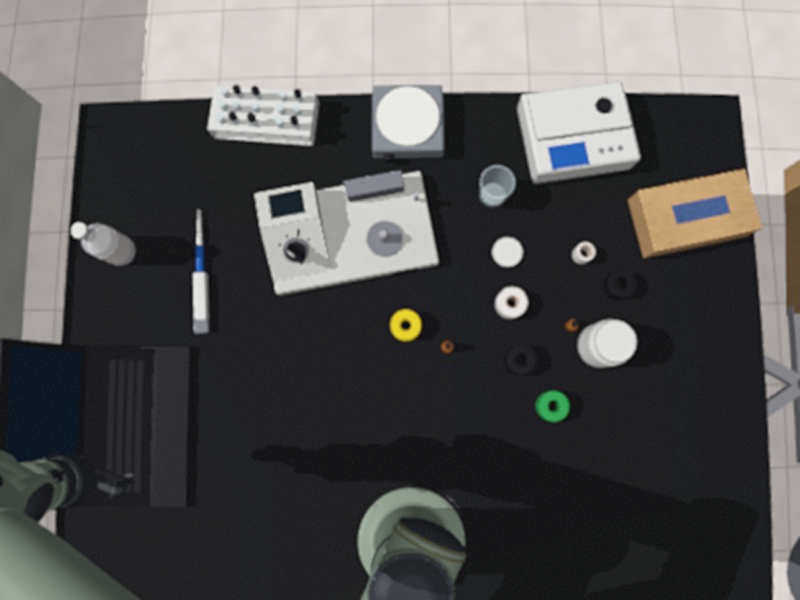

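Scene and top agree. Candidates in the top view (800x600 picture):
- white roll (512,302)
- smaller white roll (584,252)
- lid without a hole (507,252)
- yellow (405,325)
- green (552,406)
- black (521,360) and (622,285)

I choose the white one at (512,302), which is the larger one with a core hole. Next I check it in close crops.

```bash
cat > h.py <<'E'
import numpy as np, cv2
from scipy.spatial.transform import Rotation as Ro
from bench import bot, imaging, solve_ik
def cam(n):
    m=imaging.camera_model(n); return m["K"],m["k1"],np.array(m["position"]),Ro.from_euler("xyz",m["rotation"]).as_matrix()
def project(n,P):
    K,k,p,R=cam(n); c=(np.atleast_2d(P)-p)@R
    s=np.c_[c[:,0],-c[:,1]]/-c[:,2:3]; s=s*(1+k*(s**2).sum(1,keepdims=True))
    return s@K[:2,:2].T+K[:2,2]
def unproj(n,uv,z):
    K,k,p,R=cam(n); s=(np.atleast_2d(uv)-K[:2,2])/np.diag(K)[:2]; u=s.copy()
    for _ in range(20): u=s/(1+k*(u**2).sum(1,keepdims=True))
    d=np.c_[u[:,0],-u[:,1],-np.ones(len(u))]@R.T
    return p+d*((z-p[2])/d[:,2])[:,None]
def crop(im,x,y,w,h,f): return cv2.resize(im[y:y+h,x:x+w],None,fx=f,fy=f,interpolation=cv2.INTER_CUBIC)
E
python3 - <<'E'
from h import *
t=cv2.imread("pics/top0.png"); s=cv2.imread("pics/scene0.png")
cv2.imwrite("pics/c1.png",crop(t,155,105,130,90,6))
a=crop(t,310,150,80,60,5); b=crop(s,245,165,145,110,5)
cv2.imwrite("pics/c2.png",a); cv2.imwrite("pics/c3.png",b)
print(unproj("top",[[512/1.5625,302/1.5625],[584/1.5625,252/1.5625]],40), unproj("scene",[[291/1.5625,372/1.5625]],40))
E
```

```text
[[ 473.6915696  -207.58155251   40.        ]
 [ 575.29113657 -358.82392383   40.        ]] [[ 471.95429723 -202.02982032   40.        ]]
```

View pics/c1.png

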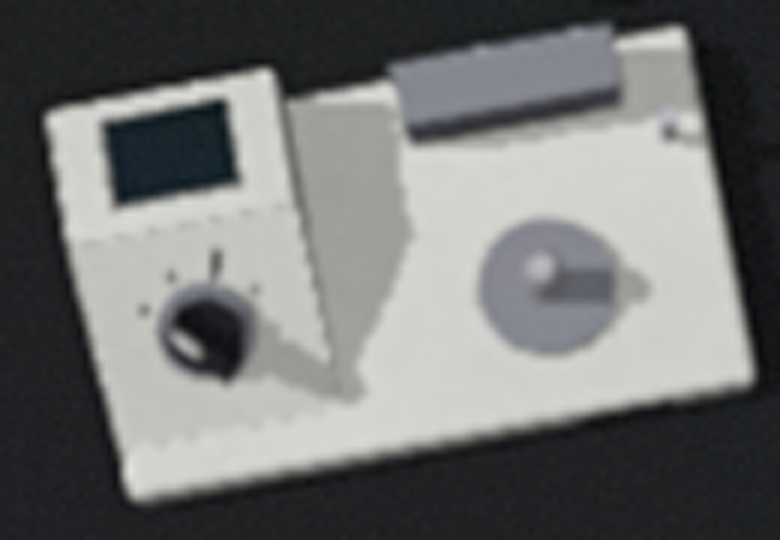

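View pics/c2.png

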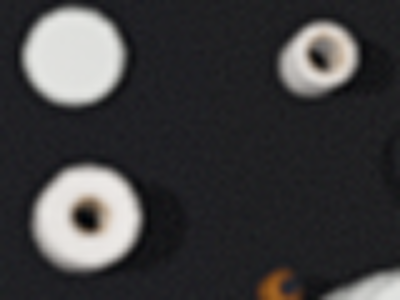

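View pics/c3.png

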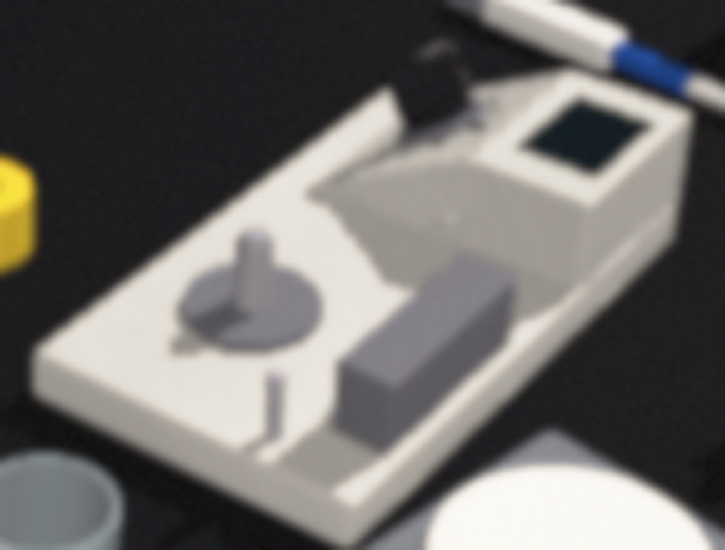

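Top view, close crop (c2): the large white roll with a cardboard hole is at c2 (89,215), and the thin spent roll is at c2 (323,55), so the choice holds. The spindle tip is at c1 (541,267) and the turntable at c1 (549,286). The knob's white pointer end is at c1 (188,345), facing the lower-left dot (145,310), and the long bar is at c1 (216,262).

```bash
cat > fit.py <<'E'
from h import *
from scipy.optimize import least_squares
c1=lambda p:(np.array(p,float)+.5)/6-.5+[155,105]
c2=lambda p:(np.array(p,float)+.5)/5-.5+[310,150]
c3=lambda p:(np.array(p,float)+.5)/5-.5+[245,165]
top=[((549,286),(-15,-70,36)),((541,267),(-15,-70,81)),((670,128),(55,-150,70)),((752,375),(-85,-170,30)),((686,30),(115,-170,30)),((45,108),(115,170,88)),((272,68),(115,50,88))]
sc=[((250,307),(-15,-70,36)),((256,232),(-15,-70,81)),((276,374),(55,-150,70)),((33,360),(-85,-170,30)),((343,500),(115,-170,30)),((590,200),(115,50,88)),((690,115),(115,170,88))]
n=np.array([-.5,0,3**.5/2]); up=np.array([3**.5/2,0,.5]); left=np.array([0,1.,0])
ang=lambda a: up*np.cos(a)-left*np.sin(a)
marks=[((145,310),-1.05),((172,277),-.35),((216,262),.35),((255,290),1.05)]
def W(q,P): return Ro.from_euler("z",q[2]).apply(np.atleast_2d(P))+[q[0],q[1],0]
def panel(q): return np.array([q[4],q[5],88-(q[3]-q[4])/3**.5])
def res(q,split=False):
    ft=project("top",W(q,[p for _,p in top]))-[c1(u) for u,_ in top]
    fs=project("scene",W(q,[p for _,p in sc]))-[c3(u) for u,_ in sc]+q[6:8]
    cr=project("top",W(q,[(q[3],170,88),(q[3],50,88)]))-[c1((75,240)),c1((297,205))]
    k=panel(q); mk=project("top",W(q,[k+37*ang(a) for _,a in marks]))-[c1(u) for u,_ in marks]
    if split: print(ft.round(1),fs.round(1),cr.round(1),mk.round(1),sep="\n")
    return np.r_[np.r_[ft,ft[:2],fs,cr,mk].ravel(),q[6:8]*.5]
s=least_squares(res,[530,30,.18,20,-20,110,0,0],loss="soft_l1"); q=s.x
if __name__=="__main__":
    print(q.round(2)); res(q,1); k=panel(q); print("knob foot",k,W(q,k))
    for a in(-1.05,-.35):
        P=[k+44*n+22*ang(a),k+44*n-22*ang(a),k+14*n+22*ang(a)]
        print(a,((project("top",W(q,P))-[155,105])*6).round(),((project("scene",W(q,P))+q[6:8]-[245,165])*5).round())
    print("spindle",W(q,(-15,-70,36)),"tip direct",unproj("top",c1((541,267)),81),unproj("scene",c3((256,232)),81))
    print("roll",unproj("top",c2((88,215)),40),"lid",unproj("top",c2((74,56)),12))
E
python3 fit.py
```

```text
[ 6.1167e+02  1.2203e+02  1.7000e-01  4.1250e+01 -1.1310e+01  1.0964e+02
  3.0000e-01  5.1000e-01]
[[-0.4  0.1]
 [ 0.3  0. ]
 [-0.  -1.8]
 [ 0.5  1.1]
 [-0.1 -0.5]
 [ 0.7  0.3]
 [ 0.2 -0.1]]
[[ 0.4 -0.9]
 [-0.3  0.1]
 [-0.4 -0. ]
 [-0.6 -1.8]
 [ 1.1  1.4]
 [-0.4  1.4]
 [ 0.5 -0.3]]
[[-1.   0.7]
 [-0.3 -0.5]]
[[-0.7  0.1]
 [-0.4 -0.4]
 [ 0.2  0.6]
 [ 0.9 -0.3]]
knob foot [-11.308147   109.63538104  57.65363501] [[581.54876575 228.05406417  57.65363501]]
-1.05 [[158. 343.]
 [241. 369.]
 [163. 325.]] [[444.  43.]
 [378.  75.]
 [463.  90.]]
-0.35 [[176. 321.]
 [223. 391.]
 [181. 304.]] [[446.  48.]
 [377.  70.]
 [465.  96.]]
spindle [[609.01976322  50.49324586  36.        ]] tip direct [[609.06262212  51.37358157  81.        ]] [[611.4952765   50.41803456  81.        ]]
roll [[ 475.86517017 -206.12813094   40.        ]] lid [[ 583.76536028 -204.30189588   12.        ]]
```

Run:
```python
from h import *
x,y=475.9,-206.1
print([solve_ik([x,y,120],[np.pi,0,w]) for w in (0,np.pi)])
bot.move_ptp([x,y,120],[np.pi,0,np.pi]); print(bot.get_state()["t"])
print(bot.movel([x,y,7],max_speed=120,threshold=8))
s=bot.get_state(); print(s["t"],s["tcp_pos"],s["contact_force"])
bot.grip(0.0,30); s=bot.get_state(); print(s["t"],s["opening"],s["gripper_force"],s["tcp_pos"],s["contact_force"])
bot.movel([x,y,150],max_speed=150)
s=bot.get_state(); print(s["t"],s["opening"],s["gripper_force"],s["contact_force"])
t=imaging.capture("top"); sc=imaging.capture("scene"); cv2.imwrite("pics/t1.png",t); cv2.imwrite("pics/s1.png",sc)
a=crop(sc,150,130,100,110,5); k=crop(t,165,135,45,42,12)
o=np.zeros((550,1+540+250,3),np.uint8)
a=cv2.resize(a,(250,275)); o[:275,:250]=a; o[:504,251:791]=k; cv2.imwrite("pics/v1.png",o)
```

```text
[array([-0.55108775,  0.3741695 , -0.43393666,  0.76269017,  0.        ,
        2.59050491]), array([-0.55108775,  0.3741695 , -0.43393666,  0.76269017,  0.        ,
       -0.55108775])]
2.925
False
4.0167 [ 476.44964896 -206.37174257    7.58661033] [0.41146315 0.13526267 0.0436349 ]
4.3833 0.6760779956079792 33.140641331265215 [ 476.507201   -206.61779317    7.85179753] [-0.28525649  0.06347568  5.83932932]
5.4833 0.6754714236716435 32.473911458509974 [-0.36476483  0.19033338 -1.06964964]
```

View pics/v1.png

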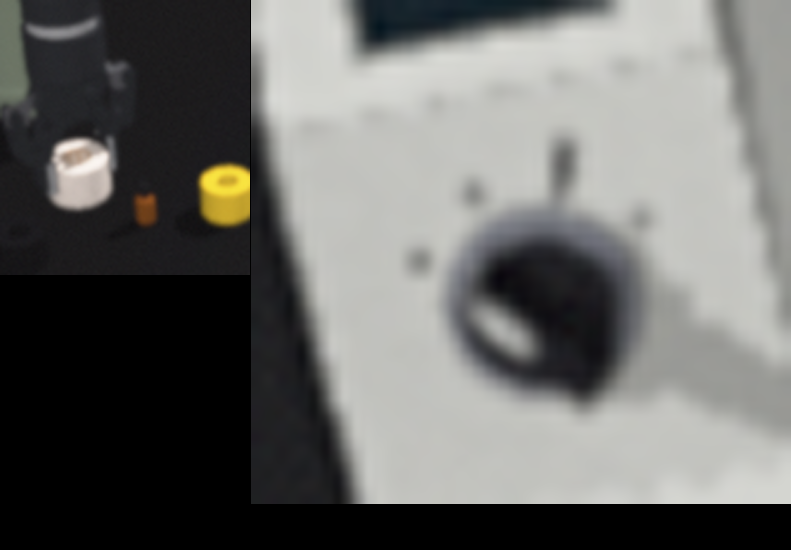

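Roll held: opening 0.676, about 1.1 N of weight on the wrist. The knob pointer (white stripe at v1 (470,310)-(530,355)) is ambiguous by eye, so I'll match the bar's silhouette, and carry the roll over the spindle at the same time.

```bash
cat > knob.py <<'E'
from fit import *
def knob_scores(im,angs,f=8):
    # dark bar + white stripe: compare the convex hull of the dark blob with the projected box
    x0,y0,w,h=165,140,40,35
    g=crop(cv2.cvtColor(im,cv2.COLOR_BGR2GRAY),x0,y0,w,h,f); m=(g<75).astype(np.uint8)
    k=panel(q); c=(project("top",W(q,k+30*n))[0]-[x0,y0]+.5)*f
    N,L,st,ce=cv2.connectedComponentsWithStats(m); i=1+np.argmin([np.hypot(*(ce[j]-c))+(st[j,4]<800)*1e3 for j in range(1,N)])
    cnt=max(cv2.findContours((L==i).astype(np.uint8),0,2)[0],key=cv2.contourArea); A=np.zeros_like(m); cv2.fillConvexPoly(A,cv2.convexHull(cnt),1)
    out=[]
    for a in angs:
        d=ang(a); e=np.cross(n,d); best=0
        P=(project("top",W(q,[k+z*n+sx*22*d+sy*7*e for z in(14,44) for sx in(-1,1) for sy in(-1,1)]))-[x0,y0]+.5)*f
        for dx in range(-12,13,4):
            for dy in range(-12,13,4):
                B=np.zeros_like(m); cv2.fillConvexPoly(B,cv2.convexHull((P+[dx,dy]).astype(np.int32)),1)
                best=max(best,(A&B).sum()/(A|B).sum())
        out.append(round(float(best),3))
    return out
E
python3 - <<'E'
from knob import *
A=np.arange(-1.25,1.3,.1)
print(dict(zip(A.round(2),knob_scores(cv2.imread("pics/top0.png"),A))))
# IK feasibility for the knob
k=panel(q)
for a in(-1.05,-.7,-.35,0,.35,.45):
    zc=-n; 
    for s in(1,-1):
        xt=s*ang(a); R=Ro.from_euler("z",q[2]).as_matrix()@np.c_[xt,np.cross(zc,xt),zc]
        p=W(q,k+21*n)[0]; j=solve_ik(p,Ro.from_matrix(R).as_euler("xyz")); print(a,s,None if j is None else j.round(2))
X,Y,_=W(q,(-15,-70,36))[0]
bot.move_ptp([X,Y,150],[np.pi,0,np.pi]); s=bot.get_state(); print(s["t"],s["tcp_pos"],s["opening"])
t=imaging.capture("top"); sc=imaging.capture("scene"); cv2.imwrite("pics/t2.png",t); cv2.imwrite("pics/s2.png",sc)
a=crop(sc,245,150,130,110,5); cv2.imwrite("pics/v2.png",a)
E
```

```text
{np.float64(-1.25): 0.617, np.float64(-1.15): 0.623, np.float64(-1.05): 0.629, np.float64(-0.95): 0.627, np.float64(-0.85): 0.631, np.float64(-0.75): 0.626, np.float64(-0.65): 0.627, np.float64(-0.55): 0.622, np.float64(-0.45): 0.611, np.float64(-0.35): 0.596, np.float64(-0.25): 0.572, np.float64(-0.15): 0.54, np.float64(-0.05): 0.508, np.float64(0.05): 0.475, np.float64(0.15): 0.449, np.float64(0.25): 0.414, np.float64(0.35): 0.387, np.float64(0.45): 0.368, np.float64(0.55): 0.385, np.float64(0.65): 0.404, np.float64(0.75): 0.429, np.float64(0.85): 0.452, np.float64(0.95): 0.476, np.float64(1.05): 0.5, np.float64(1.15): 0.518, np.float64(1.25): 0.53}
-1.05 1 [ 0.28  0.37 -0.81 -0.13 -0.06  2.19]
-1.05 -1 [ 0.28  0.37 -0.81 -0.13 -0.06 -0.95]
-0.7 1 [ 0.28  0.37 -0.81 -0.13 -0.06  2.54]
-0.7 -1 [ 0.28  0.37 -0.81 -0.13 -0.06 -0.6 ]
-0.35 1 [ 0.28  0.37 -0.81 -0.13 -0.06  2.89]
-0.35 -1 [ 0.28  0.37 -0.81 -0.13 -0.06 -0.25]
0 1 [ 0.28  0.37 -0.81 -0.13 -0.06 -3.05]
0 -1 [ 0.28  0.37 -0.81 -0.13 -0.06  0.1 ]
0.35 1 [ 0.28  0.37 -0.81 -0.13 -0.06 -2.7 ]
0.35 -1 [ 0.28  0.37 -0.81 -0.13 -0.06  0.45]
0.45 1 [ 0.28  0.37 -0.81 -0.13 -0.06 -2.6 ]
0.45 -1 [ 0.28  0.37 -0.81 -0.13 -0.06  0.55]
6.7 [608.6240939   49.4284589  149.73783557] 0.6755593539142675
```

View pics/v2.png

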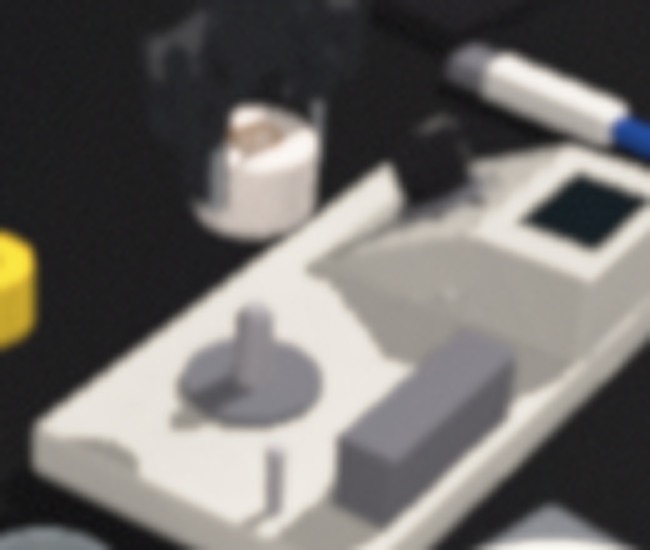

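Run:
```python
from fit import *
S=W(q,(-15,-70,36))[0]
cmd=np.array([S[0],S[1],97.]) 
tgt=cmd.copy()
for _ in range(2):
    bot.movel(list(cmd),max_speed=80); p=np.array(bot.get_state()["tcp_pos"]); cmd+=(tgt-p)*[1,1,0]
print(cmd,p,bot.get_state()["t"])
t=imaging.capture("top"); sc=imaging.capture("scene"); cv2.imwrite("pics/t3.png",t); cv2.imwrite("pics/s3.png",sc)
cv2.imwrite("pics/v3.png",crop(sc,262,172,70,60,10))
r=30; b=np.array([[p[0]+r*np.cos(a),p[1]+r*np.sin(a),z] for z in(p[2]-7.5,p[2]+32.5) for a in np.linspace(0,6.28,60)])
u=(project("scene",b)+q[6:8]-[262,172]+.5)*10-.5
print("pred roll extents u",u[:,0].min(),u[:,0].max(),"bottom v",u[:60,1].max(),"top v",u[60:,1].min(),u[60:,1].max())
print("pred tip",(project("scene",W(q,(-15,-70,81)))+q[6:8]-[262,172]+.5)*10-.5)
```

```text
[608.63251899  50.48422221  97.        ] [609.06005817  50.53181152  97.55958939] 7.8667
pred roll extents u 224.8364899904716 462.4125593969917 bottom v 432.5053497926545 top v 174.914949703341 300.9947749060613
pred tip [[339.12731018 395.50389425]]
```

View pics/v3.png

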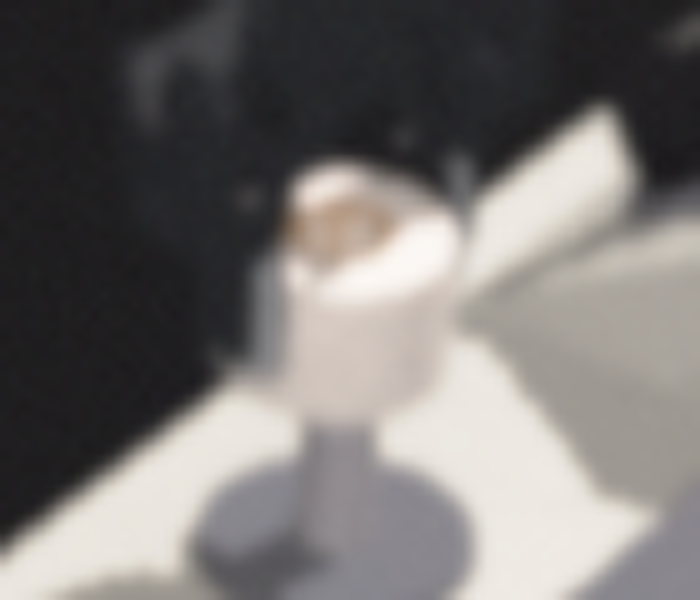

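The picture shows the roll over the spindle: its sides at v3 x 225–462 (predicted 225–462) and the spindle column centred at x≈341, so it is aligned. Now I lower it gently.

Run:
```python
from h import *
x,y=608.63,50.48
hit=bot.movel([x,y,41.0],max_speed=25,threshold=5)
s=bot.get_state(); print(hit,s["t"],s["tcp_pos"],s["contact_force"],s["wrist_torque"],s["opening"])
```

```text
True 9.8833 [609.30783965  50.3731109   43.92296071] [-0.73620909  0.37513224  4.87842719] [-0.02204583  0.09199222 -0.05485554] 0.677203579687537
```

Contact came at TCP z 43.9, where a seated roll should be (43.6). I release, retreat and check the roll and knob.

Run:
```python
from fit import *
bot.grip(0.95,20); s=bot.get_state(); print(s["t"],s["contact_force"],s["tcp_pos"])
bot.movel([608.63,50.48,165],max_speed=130)
k=panel(q); Rz=Ro.from_euler("z",q[2]).as_matrix()
def pose(h,a): 
    xt=-ang(a); return W(q,k+h*n)[0],Ro.from_matrix(Rz@np.c_[xt,np.cross(-n,xt),-n]).as_euler("xyz")
p,o=pose(120,-.7); bot.move_ptp(list(p),list(o)); s=bot.get_state(); print(s["t"],s["tcp_pos"],p,s["qpos"])
t=imaging.capture("top"); sc=imaging.capture("scene"); cv2.imwrite("pics/t4.png",t); cv2.imwrite("pics/s4.png",sc)
a=crop(sc,255,165,130,110,3);b=crop(t,165,115,120,80,3)
O=np.zeros((330,755,3),np.uint8);O[:330,:390]=a;O[:240,395:755]=b;cv2.imwrite("pics/v4.png",O)
```

```text
10.2417 [-0.62423713  1.23949913 -0.02685388] [609.89869915  50.01535068  43.46116392]
12.1583 [523.43480054 217.64695355 162.00028069] [522.45522628 217.66399235 161.57668347] [ 0.29726428  0.13294143 -0.82332594  0.09394512 -0.06201509 -0.59207106]
```

View pics/v4.png

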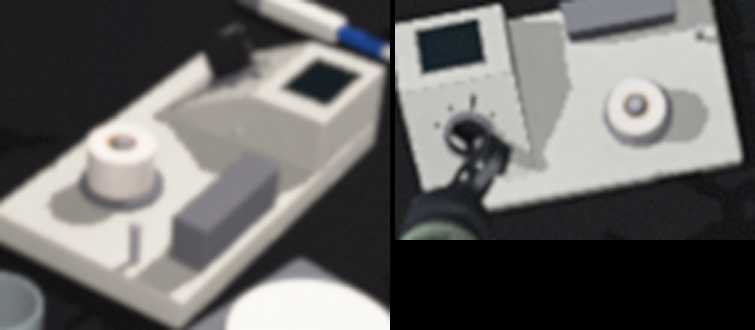

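The roll sits flat on the turntable with the spindle tip showing in its core (v4 (635,105) top, (122,142) scene). Now the knob: wide-open approach along its axis, grip (the pads align with the bar), turn the wrist to pointer angle 0.35.

Run:
```python
from fit import *
k=panel(q); Rz=Ro.from_euler("z",q[2]).as_matrix()
def st(m): s=bot.get_state(); print(m,s["t"],s["tcp_pos"].round(1),s["contact_force"].round(1),s["wrist_torque"].round(2),round(s["opening"],3),s["qpos"][5].round(3))
hit=bot.movel(list(W(q,k+21*n)[0]),max_speed=80,threshold=8); st(hit)
print(W(q,k+21*n))
if not hit:
    bot.grip(0,25); st("grip")
    j=np.array(bot.get_state()["qpos"]); j5=j[5]
    for f in np.linspace(0.2,1.05,6): j[5]=j5+f; bot.move_j(list(j)); st("turn")
```

```text
False 13.65 [571.3 226.3  76.3] [-0.7 -0.2  0.3] [-0.04  0.43  0.02] 0.948 -0.604
[[571.20739634 226.2358016   75.84016849]]
grip 14.2667 [572.7 224.7  76.9] [ 0.4 -5.8  3.9] [-0.87  0.13 -0.53] 0.156 -0.604
turn 14.575 [572.4 224.9  76.8] [-2.   0.9  0.9] [0.25 0.73 0.17] 0.158 -0.407
turn 14.8583 [572.2 225.2  76.7] [-3.3  0.7  0.7] [0.46 0.95 0.44] 0.159 -0.24
turn 15.1417 [572.1 225.6  76.7] [-2.3  4.5  1.2] [0.91 1.02 0.65] 0.155 -0.07
turn 15.425 [572.  225.9  76.7] [-3.4  5.5  1.2] [1.05 1.07 0.76] 0.157 0.1
turn 15.7083 [572.  226.3  76.7] [-3.9  6.6  1.4] [1.35 1.2  0.8 ] 0.16 0.27
turn 15.9917 [572.  226.7  76.7] [-3.6  7.4  0.4] [1.44 1.15 0.92] 0.16 0.44
```

Run:
```python
from fit import *
k=panel(q)
bot.grip(0.9,20); s=bot.get_state(); print(s["t"],s["contact_force"].round(1))
bot.movel(list(W(q,k+130*n)[0]),max_speed=120)
bot.move_ptp([350,250,300],[np.pi,0,2.8])
print(bot.get_state()["t"])
t=imaging.capture("top"); sc=imaging.capture("scene"); cv2.imwrite("pics/t5.png",t); cv2.imwrite("pics/s5.png",sc)
O=np.zeros((500,795,3),np.uint8);O[:420,:450]=crop(t,165,135,45,42,10);O[:330,455:795]=crop(sc,285,155,68,66,5)[:330];cv2.imwrite("pics/v5.png",O)
for a in(-.35,.35,1.05):
    P=[k+44*n+22*ang(a),k+44*n,k+44*n-22*ang(a)]
    print(a,((project("top",W(q,P))-[165,135]+.5)*10).round())
```

```text
16.6167 [1.4 0.4 0.3]
18.6583
-0.35 [[199. 240.]
 [238. 299.]
 [277. 357.]]
0.35 [[247. 231.]
 [238. 299.]
 [229. 365.]]
1.05 [[291. 254.]
 [238. 299.]
 [185. 343.]]
```

View pics/v5.png

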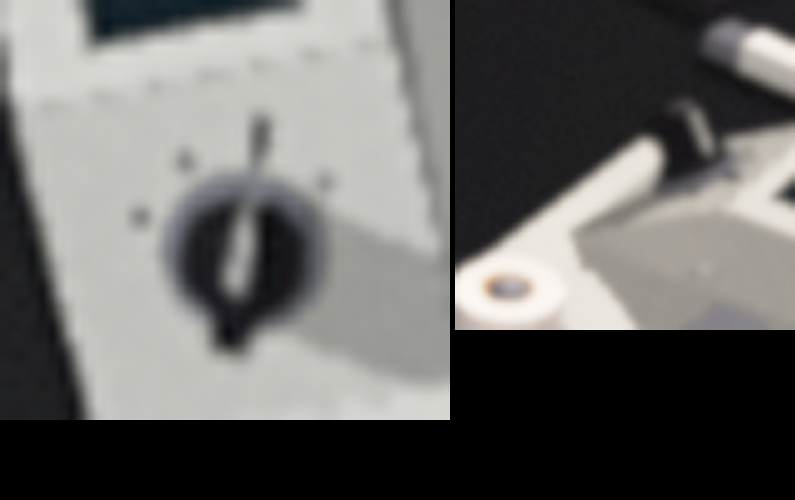

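The pointer stripe runs from v5 (237,290) to (250,195), in line with the long bar at (262,140), so the knob stands at 0.35. The roll is still seated and the arm is clear.

```bash
python3 -c "
from bench import bot
print(bot.sign_off())"
```

```text
the job is handed in; nothing more can be done
None
```

The job is handed in: the full roll lies flat on the dispenser's spindle, the knob's pointer stands at the long bar mark, and the arm was clear of the bench at about 19 s of the allowed 64 s.

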